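# Lay deck slats flat on a model base

### The arm

A 6-joint arm with a two-finger parallel gripper is mounted at the origin on the work surface. World frame = base frame: x ahead of the robot, y to its left, z up, the work surface at z = 0. Lengths are in mm, angles in rad, forces in N, time in s.
With the tool pointing down it reaches from about 350 to 775 mm from the base axis. Payload 7.3 kg.
Tool frame: the origin (TCP) lies at the centre of the arm's flange, where the gripper is bolted on; the fingertips stand 178 mm ahead of it and the grasp point (between the pads) lies 159 mm ahead of it; z points along the fingers, y is the line along which they close (so a half turn about z gives the same grasp; the last joint's range is limited). The gripper opens to 92 mm and grips with 3 to 60 N. Pads are 19 mm wide; open, the fingers measure 130 mm over their backs; the gripper's body (75 mm by 190 mm) begins 47 mm behind the grasp point.
Start: joints at [1.153, 0.342, 1.524, -0, 1.275, -0.146], TCP at [140.922, 505.736, 404.741] pointing down, gripper open.
Joint ranges: [-2.53, 2.53], [-0.77, 2.02], [0.04, 2.7], [-1, 4.14], [0.28, 2.66], [-3.11, 3.11]. Speed limits (rad/s): [2.57, 2.57, 3.14, 3.14, 3.14, 3.14].

### API

Orientations are given as [roll, pitch, yaw] about the fixed x, y, z axes, in that order (R = Rz(yaw) Ry(pitch) Rx(roll)).
In Python, from plant import * gives the robot as it stands. The module is installed in compiled form; this text tells all that it offers.
- The arm moves only by the shell command python3 -m inch 'ROWS'. ROWS is JSON, a list of rows, each a list of 5 numbers: the shift along the tool's x, y, z in m, then the turn about the tool's z in rad, then the opening, from 0 (shut) to 1 (fully open). In form: [[tx, ty, tz, spin, claw], ...]. A call has 1 to 8 rows; each row is the pose to reach, as a shift and turn from the pose commanded when the call began, along the tool's axes at that moment; what a row does not reach only later rows make up. A row lasts 1/12 s, in which the tool goes at most 41.7 mm and 7.16 degrees, less where a joint would pass 70% of its speed; a pose out of reach is approached as far as the arm can. A call with a gripper value outside its range is refused whole. The fingers move at their own pace and stop on an object; the grip force is fixed at half the most. Time passes only in rows, so rows that repeat a pose let the fingers close. It gives the time, the measured TCP pose, the force, the opening and the grip force at its end, in the units of the state.
- get_obs(): the state, without advancing time (a new reading comes with each control period).
- capture(name): name is "scene" or "side" or "wrist"; returns a dict with "color" (400x640x3 uint8, red, green, blue), "intrinsics" (3x3 intrinsics, pixels), "distortion" ([k1, k2, p1, p2, k3] as OpenCV has them; the pictures are not rectified), "pose" (4x4, takes a point from camera to world coordinates). Camera axes: x right, y down, z forward; pixel columns grow to the right and rows downward; lengths in mm; the calibration is good to about 2 mm. A picture is of the moment at which its call begins. There is no depth.
- close_job(): hands the job in; it is judged then, once.
Trained networks look in a picture, given as the dict that the camera call returned (one of the last four; its "shot" number tells which), for a name from the list of things; names that differ only in an ending like _2 or _b are one class to them, and where a whole thing is asked for, a point or a joint stands for the part that bears it (a point fixed in the world has none). Each returns a list of dicts, best first, with "conf" (0 to 1); they miss things now and then, are a little off and sometimes report something else, mostly with a low value. They report only what shows in the picture. A call takes as long as a camera call. They do not tell look-alikes from the thing itself.
- look_for(picture, target): "rect" ([centre column, centre row, width, height] in pixels, round what is visible of it).
- trace(picture, target): "pixels" (400x640 bool, what is visible of it) and "rect" ([centre column, centre row, width, height] in pixels, round what is visible of it).
- tip_of(picture, target): "centre" ([column, row] in pixels: a listed point, or the origin of a listed thing).
The state is a dict: "time": time; "joint_positions": joint angles; "dq": joint speeds; "tau": joint torques, N m; "tool_pos": TCP position; "tcp_rot": TCP orientation; "contact_force": force on the tool from outside, world axes, zero at the start; "moment": the same for the moment, N m; "grip_width": finger opening in mm; "finger_force": force on a finger pad.
Only numpy, scipy, OpenCV 4.12 (cv2) and the standard library are available. Lean on these libraries where they do the work, as an engineer would, in place of code of your own. Each camera call takes 0.05 s, during which the arm holds its last target. There are 200 camera calls.

### The job

The two wooden slats standing on their long edges on the white model base are its next deck boards. Tip both over to lie flat on the board and slide them up tight and parallel against the dark edge strip: one slat flush against the strip, the other flush against the first slat (either order; their ends need not be level, but keep them wholly on the board). Leave the glue pot, sanding block and twine spool where they are.

Things in the scene. Friction and masses are not known exactly. Their poses are not given: they have to be found in the camera images.
- base_board: white model base board, fixed to the table, 300 mm (x) by 460 mm (y) by 10 mm thick, its top 10 mm above the table. Origin: centre of its underside, at table height. Its y runs along the dark edge strip, its x points from the open side (nearer the robot) towards the strip; z up
- strip_face (a point): middle of the foot of the dark edge strip's face that the slats are pushed against, 120 mm along the board's x from its origin, at the height of the board's top. The strip is a fixed dark wooden bar, 400 mm long along the board's y, 18 mm wide, rising 20 mm above the board's top. Axes as the board's
- slat_a: loose slat, pale wood, the one nearer the strip, 200 x 32 x 12 mm, about 55 g; starts standing on a long narrow edge (12 mm wide, 32 mm tall) on the board; tips easily when pushed near its top. Origin: centre of the long edge it first stands on. x = thickness (level at the start, upright once flat), y = length, z = across its 32 mm width (up at the start)
- slat_a_mid (a point): centre of the pale slat's volume; axes as the slat's
- slat_b: loose slat, brown wood, nearer the robot, roughly 95 mm behind the pale one, 200 x 32 x 12 mm, about 55 g; starts standing on a long narrow edge (12 mm wide, 32 mm tall) on the board; tips easily when pushed near its top. Origin: centre of the long edge it first stands on. x = thickness (level at the start, upright once flat), y = length, z = across its 32 mm width (up at the start)
- slat_b_mid (a point): centre of the brown slat's volume; axes as the slat's
- glue_pot: loose little jar with a red cap, 34 mm diameter, 60 mm tall, standing on one end (+y or -y) of the base board; origin under its centre
- sanding_block: loose cork block, 60 by 32 by 24 mm, lying on the other end of the base board, long side along x; origin under its centre
- twine_spool: loose spool of straw-coloured twine, 94 mm diameter, 86 mm tall, standing on the table to the left; origin under its centre
Mind the look-alikes: they are no part of the job. What is shaped like the slat_a but red or turquoise is not meant.

How it is judged (in metres and radians):
At the end, for the whole second after the job is handed in: Both slats lie at rest flat on the board, wholly on it, parallel to the edge strip within 3 degrees; one has its centre line 16 mm from the strip's face (up to 6 mm more is allowed), the other 48 mm (up to 10 mm more) (angle between the x axis of each of slat_a, slat_b and the z axis of base_board, either way round below 0.12 rad and angle between the y axis of each of slat_a, slat_b and the y axis of base_board, either way round below 0.05 rad and z of slat_a_mid in the frame of base_board between 0.012 and 0.02 m and y of slat_a_mid in the frame of base_board between -0.13 and 0.13 m and linear speed of each of slat_a, slat_b below 0.01 m/s and z of slat_b_mid in the frame of base_board between 0.012 and 0.02 m and y of slat_b_mid in the frame of base_board between -0.13 and 0.13 m and ((x of slat_a_mid in the frame of base_board between 0.098 and 0.108 m and x of slat_b_mid in the frame of base_board between 0.062 and 0.076 m) or (x of slat_b_mid in the frame of base_board between 0.098 and 0.108 m and x of slat_a_mid in the frame of base_board between 0.062 and 0.076 m))); the robot touches nothing.
It fails at once if the glue pot is knocked away or over (distance of glue_pot from where it was at the start of the episode above 0.03 m or angle between glue_pot's own z axis and vertical above 0.5 rad).
It fails at once if the sanding block is knocked away or over (distance of sanding_block from where it was at the start of the episode above 0.03 m or angle between sanding_block's own z axis and vertical above 0.5 rad).
It fails at once if the twine spool is knocked away or over (distance of twine_spool from where it was at the start of the episode above 0.03 m or angle between twine_spool's own z axis and vertical above 0.5 rad).
It also fails if it takes over 48 s, if anything falls off the work surface, if the arm or the gripper's body presses on something with over 40 N, if the wrist force passes 120 N, or if a joint passes its speed limit or range.

## Working session

There is one attempt and no reset: what is moved stays moved. The work goes in short steps, Python scripts to look and compute and a shell command to move; the robot and the scene stay as the last step left them, time stands still between calls to the robot, and variables do not carry over. Pictures are saved under pics/ and viewed, at most 10 in all, crops included, and the job is handed in when it is done.

```bash
mkdir -p pics
cat > h.py <<'E'
from plant import *
import numpy as np, cv2
def save(p,n): cv2.imwrite(f'pics/{n}.png',cv2.cvtColor(p['color'],cv2.COLOR_RGB2BGR))
def proj(p,P):
    T=np.linalg.inv(p['pose']); P=np.atleast_2d(np.array(P,float))
    return cv2.projectPoints(P,cv2.Rodrigues(T[:3,:3])[0],T[:3,3],np.array(p['intrinsics'],float),np.array(p['distortion'],float))[0][:,0]
def ray(p,uv,z):
    u=cv2.undistortPoints(np.array([[uv]],float),np.array(p['intrinsics'],float),np.array(p['distortion'],float))[0,0]
    d=p['pose'][:3,:3]@[u[0],u[1],1]; o=p['pose'][:3,3]
    return o+d*(z-o[2])/d[2]
E
python3 - <<'E'
from h import *
o=get_obs();print(o)
im=[]
for n in ['scene','side']:
    p=capture(n);save(p,n+'0');print(n,p['pose'].round(2).tolist())
    for t,z in [('base_board',0),('strip_face',10),('slat_a',10),('slat_a_mid',26),('slat_b',10),('slat_b_mid',26),('glue_pot',10),('sanding_block',10),('twine_spool',0)]:
        for r in tip_of(p,t)[:3]: print(t,np.round(r['centre'],1),round(r['conf'],2),ray(p,r['centre'],z).round(1)[:2])
E
```

```text
{'time': 0.0, 'joint_positions': array([ 1.15300333e+00,  3.42725881e-01,  1.52501664e+00,  1.37672951e-05,
        1.27537707e+00, -1.46008838e-01]), 'dq': array([-0.00102165, -0.00046988,  0.00073278, -0.0002366 , -0.00072969,
       -0.00020187]), 'tau': array([-3.22674678e-04, -4.31245780e+01, -2.44219530e+01,  7.17312307e-02,
        5.60596841e-02, -1.43399507e-04]), 'tool_pos': array([140.86386469, 505.61289681, 404.04323884]), 'tcp_rot': array([-3.14008388e+00, -2.35179816e-04,  2.86980430e+00]), 'contact_force': array([ 0.20813759, -0.44242528, -0.65457781]), 'moment': array([ 0.01021703, -0.04184037, -0.00415777]), 'finger_force': 0.0, 'grip_width': 91.98645000859858}
scene [[0.47, 0.44, -0.77, 1250.54], [0.88, -0.25, 0.39, -378.7], [-0.02, -0.86, -0.51, 605.05], [0.0, 0.0, 0.0, 1.0]]
base_board [339.  242.6] 0.66 [529.3  44.8]
strip_face [346.3 238.5] 0.73 [535.7  60.5]
strip_face [362.8 276. ] 0.7 [665.4  21.6]
slat_a [346.3 240.2] 0.94 [541.4  57. ]
slat_a [310.6 221.2] 0.9 [430.1  22.3]
slat_a [354.2 164.8] 0.79 [216.3 281.1]
slat_a_mid [350.7 232.5] 0.91 [539.6  69.6]

[... 577 characters left out ...]
0.63 [539.   47.6]
base_board [377.8 171. ] 0.34 [666.3  43.5]
strip_face [377.5 173.5] 0.64 [651.9  30. ]
slat_a [320.7 209.8] 0.96 [441.7  17.6]
slat_a [192.5 187.9] 0.83 [198.2 286.3]
slat_a [342.9 182. ] 0.72 [551.1  61.7]
slat_a_mid [189.7 184.3] 0.83 [194.4 288. ]
slat_a_mid [390.8 357.6] 0.78 [ 323.4 -387.6]
slat_a_mid [343.5 181.3] 0.76 [544.4  51.9]
slat_b [320.7 209.8] 0.96 [441.7  17.6]
slat_b [192.5 187.9] 0.83 [198.2 286.3]
slat_b [342.9 182. ] 0.72 [551.1  61.7]
slat_b_mid [319. 207.] 0.93 [436.   17.7]
glue_pot [375.2 251.7] 0.84 [ 473.5 -166.8]
glue_pot [339.8 180.6] 0.55 [547.2  70.9]
sanding_block [283.1 148.7] 0.55 [487.7 272. ]
twine_spool [264.4 124.9] 0.93 [504.  408.3]
```

View pics/scene0.png

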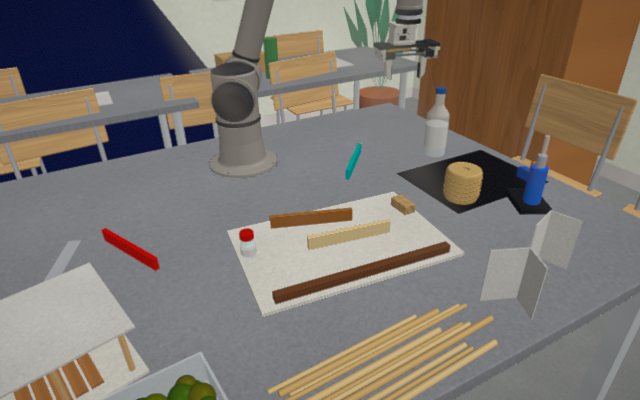

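View pics/side0.png

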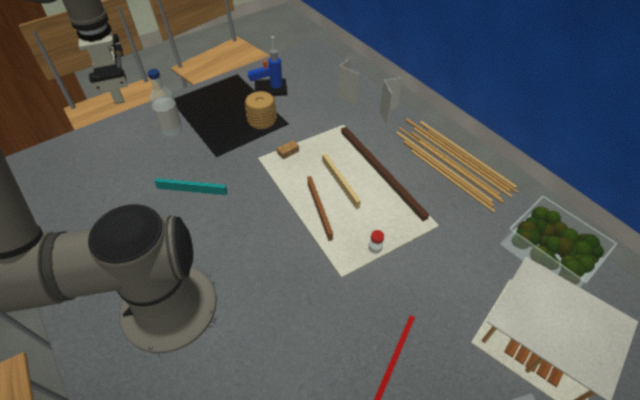

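The pictures show the pale slat at (348,234), the brown slat at (311,217), the strip from (277,296) to (450,248), the jar at (247,243) and the cork at (402,204), all in the scene view. The side view agrees. Next I'll fit the known shapes to the masks in both views.

```bash
cat >> h.py <<'E'
from scipy.optimize import minimize
def box(x0,x1,y0,y1,z0,z1): return np.array([[x,y,z] for x in(x0,x1) for y in(y0,y1) for z in(z0,z1)],float)
BOARD=np.vstack([box(-150,150,-230,230,0,10),box(120,138,-200,200,10,30)])
STAND=box(-6,6,-100,100,10,42); FLAT=box(-16,16,-100,100,10,22)
CORK=box(-30,30,-16,16,10,34)
def place(P,q):
    c,s=np.cos(q[2]),np.sin(q[2]); return np.c_[P[:,0]*c-P[:,1]*s+q[0],P[:,0]*s+P[:,1]*c+q[1],P[:,2]]
def hullmask(uv,S=4):
    m=np.zeros((400*S,640*S),np.uint8); h=cv2.convexHull(((uv+.5)*S*16).astype(np.int32)); cv2.fillPoly(m,[h],1,shift=4); return m
def fit(P,masks,q0):
    """masks: list of (picture,boolmask); silhouette fit with convex hulls -> x,y,yaw"""
    big=[]
    for p,m in masks:
        c=max(cv2.findContours(m.astype(np.uint8),cv2.RETR_EXTERNAL,cv2.CHAIN_APPROX_NONE)[0],key=cv2.contourArea)
        k=np.zeros((400,640),np.uint8);cv2.fillPoly(k,[cv2.convexHull(c)],1)
        big.append((p,cv2.resize(k,None,fx=4,fy=4,interpolation=cv2.INTER_NEAREST)))
    def f(q):
        q=[q[0],q[1],q[2]/100]
        return sum(1-(a&b).sum()/(a|b).sum() for p,a in big for b in [hullmask(proj(p,place(P,q)))])
    s=np.array([q0[0],q0[1],q0[2]*100])
    for k in (15,5): 
        r=minimize(f,s,method='Nelder-Mead',options=dict(initial_simplex=[s,s+[k,0,0],s+[0,k,0],s+[0,0,k]],xatol=.05,fatol=1e-5)); s=r.x
    return np.array([s[0],s[1],s[2]/100]),r.fun
def pick(p,t,uv):
    R=trace(p,t)
    R=[r for r in R if np.hypot(r['rect'][0]-uv[0],r['rect'][1]-uv[1])<25]
    return (p,R[0]['pixels']) if R else None
E
python3 - <<'E'
from h import *
S,D=capture('scene'),capture('side')
def go(n,P,us,ud,q0):
    ms=[m for m in(pick(S,n,us),pick(D,n,ud)) if m]
    q,e=fit(P,ms,q0); print(n,len(ms),q.round(4),round(e,3))
    for m in ms: print('   single',*[v.round(3) for v in fit(P,[m],q)])
    return q
b=go('base_board',BOARD,(345,247),(346,199),(535,50,-.1))
a=go('slat_a',STAND,(348,234),(341,180),(542,58,b[2]))
c=go('slat_b',STAND,(311,217),(319,207),(438,18,b[2]))
k=go('sanding_block',CORK,(403,204),(288,149),(490,262,b[2]))
def inb(q): d=np.array(q[:2])-b[:2];C,s=np.cos(b[2]),np.sin(b[2]);return np.round([C*d[0]+s*d[1],-s*d[0]+C*d[1],],1),round(np.degrees(q[2]-b[2]),1)
print(inb(a),inb(c),inb(k))
for p,t in((S,(247,255)),(D,(376,250))): print('jar',ray(p,t,10),inb(ray(p,t,10)))
E
```

```text
base_board 2 [ 5.34527e+02  4.23547e+01 -9.32000e-02] 0.031
   single [ 5.35709e+02  4.23300e+01 -9.30000e-02] 0.011
   single [ 5.3381e+02  4.2944e+01 -9.9000e-02] 0.014
slat_a 2 [ 5.398828e+02  6.481650e+01 -1.610000e-01] 0.169
   single [ 5.41442e+02  6.44400e+01 -1.56000e-01] 0.066
   single [ 5.38795e+02  6.30110e+01 -1.63000e-01] 0.078
slat_b 2 [ 4.366128e+02  1.978200e+01 -3.369000e-01] 0.193
   single [ 4.3774e+02  1.9837e+01 -3.3700e-01] 0.047
   single [ 4.35619e+02  1.90670e+01 -3.33000e-01] 0.129
sanding_block 2 [ 4.911407e+02  2.513700e+02 -3.130000e-02] 0.371
   single [ 4.93430e+02  2.53781e+02 -2.30000e-01] 0.208
   single [ 4.90642e+02  2.51601e+02 -1.80000e-02] 0.114
(array([ 3.2, 22.9]), np.float64(-3.9)) (array([-95.4, -31.6]), np.float64(-14.0)) (array([-62.7, 204.1]), np.float64(3.5))
jar [ 481.66426982 -161.46298561   10.        ] (array([ -33.7, -207.9]), np.float64(578.3))
jar [ 478.35097683 -164.15341102   10.        ] (array([ -36.7, -210.8]), np.float64(578.3))
```

```bash
cat >> h.py <<'E'
from scipy.spatial.transform import Rotation as Ro
B=np.array([534.5,42.4]);BY=-0.093
def w(xb,yb): c,s=np.cos(BY),np.sin(BY); return B+[c*xb-s*yb,s*xb+c*yb]
def bf(q): d=np.array(q[:2])-B;c,s=np.cos(BY),np.sin(BY);return np.round([c*d[0]+s*d[1],-s*d[0]+c*d[1]],1)
def delta(xy,tipz,phi):
    o=get_obs();R=Ro.from_euler('xyz',o['tcp_rot']).as_matrix()
    d=R.T@(np.array([xy[0],xy[1],tipz+178])-o['tool_pos']); cur=np.arctan2(-R[0,1],R[1,1])
    print('t',o['time'],'board',bf(o['tool_pos']),'tipz',round(o['tool_pos'][2]-178,1),'phi',round(cur,4),'F',o['contact_force'].round(1)); print('delta m',(d/1000).round(4),'spin',round(-(phi-cur),4))
E
python3 - <<'E'
from h import *
delta(np.array([539.9,64.8])-31*np.array([np.cos(-.161),np.sin(-.161)]),110,-.161)
E
```

```text
t 1.5 board [-434.9  424.8] tipz 226.8 phi -0.2718 F [-0.6 -0.4 -0.1]
delta m [-0.4719 -0.3211  0.1167] spin -0.1108
```

```bash
python3 -m inch '[[-0.472,-0.321,0,-0.11,1],[-0.472,-0.321,0,-0.11,1],[-0.472,-0.321,0,-0.11,1],[-0.472,-0.321,0,-0.11,1],[-0.472,-0.321,0,-0.11,1],[-0.472,-0.321,0,-0.11,1],[-0.472,-0.321,0.02,-0.11,1],[-0.472,-0.321,0.04,-0.11,1]]'
python3 - <<'E'
from h import *
delta(np.array([539.9,64.8])-31*np.array([np.cos(-.161),np.sin(-.161)]),110,-.161)
E
```

```text
time: 2.17
tool_pos: [356.5, 250.1, 397.4]
tcp_rot: [3.14, 0.002, 2.98]
contact_force: [1.2, 1.0, 0.1]
grip_width: 91.7
finger_force: 0.0
t 2.1667 board [-196.5  190.3] tipz 219.4 phi -0.1616 F [1.2 1.  0.1]
delta m [-0.1796 -0.1536  0.1095] spin -0.0006
```

```bash
python3 -m inch '[[-0.17,-0.145,0.04,0,1],[-0.17,-0.145,0.06,0,1],[-0.17,-0.145,0.08,0,1],[-0.17,-0.145,0.1,0,1],[-0.17,-0.145,0.1,0,1],[-0.17,-0.145,0.1,0,1],[-0.17,-0.145,0.1,0,1],[-0.17,-0.145,0.1,0,1]]'
python3 - <<'E'
from h import *
S,D=capture('scene'),capture('side')
save(D,'side1')
delta(np.array([539.9,64.8])-31*np.array([np.cos(-.161),np.sin(-.161)]),32,-.161)
E
```

```text
time: 2.83
tool_pos: [500.5, 80.0, 295.2]
tcp_rot: [-3.141, -0.003, 2.977]
contact_force: [-0.6, 0.9, 0.5]
grip_width: 92.0
finger_force: 0.0
t 2.9333 board [-38.2  35.9] tipz 118.9 phi -0.1619 F [-0.8 -0.1  0.3]
delta m [-0.0114 -0.0103  0.0869] spin -0.0009
```

View pics/side1.png

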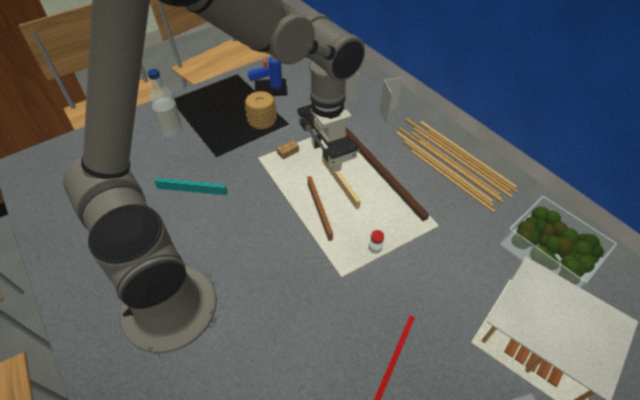

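The gripper hovers at (335,150) on the robot side of the pale slat, with the fingers in line along it. I'll descend and push near the top of the slat.

```bash
python3 -m inch '[[-0.005,-0.01,0.04,0,1],[-0.008,-0.01,0.086,0,1],[-0.008,-0.01,0.086,0,1],[-0.008,-0.01,0.086,0,1],[-0.013,-0.01,0.086,0,1],[-0.018,-0.01,0.086,0,1],[-0.023,-0.01,0.086,0,1],[-0.028,-0.01,0.086,0,1]]'
python3 -m inch '[[-0.004,0,0,0,1],[-0.008,0,0,0,1],[-0.012,0,0,0,1],[-0.015,0,0,0,1],[-0.015,0,0,0,1],[-0.015,0,0,0,1]]'
python3 - <<'E'
from h import *
delta(w(0,20),11.5,BY)
p=capture('scene');save(p,'s2')
E
```

```text
time: 3.6
tool_pos: [527.1, 67.1, 212.6]
tcp_rot: [3.141, 0.004, 2.98]
contact_force: [0.1, 1.0, 1.5]
grip_width: 92.0
finger_force: 0.1
time: 4.1
tool_pos: [540.9, 64.5, 210.4]
tcp_rot: [3.142, -0.0, 2.98]
contact_force: [-1.0, -1.3, -0.5]
grip_width: 91.9
finger_force: 0.0
t 4.1 board [ 4.3 22.6] tipz 32.4 phi -0.162 F [-1.  -1.3 -0.5]
delta m [ 0.0041 -0.0029  0.0209] spin -0.069
```

View pics/s2.png

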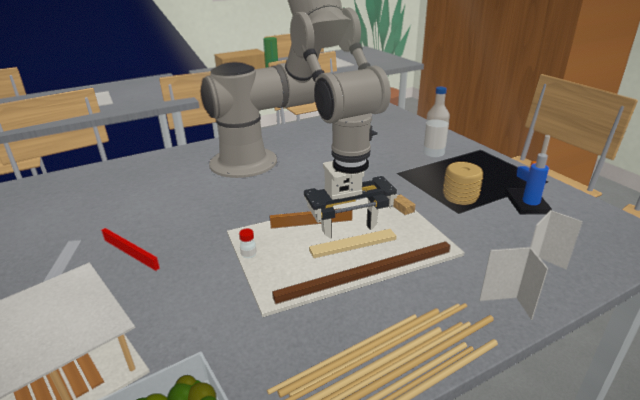

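The pale slat now lies flat, centred near (353,243), and the fingers are just behind it at (328,225) and (372,218). I'll measure it.

Run:
```python
from h import *
p=capture('scene')
m=pick(p,'slat_a',(353,243))
q,e=fit(FLAT,[m],(562,60,-.16));print(q,e,bf(q),q[2]-BY)
delta(w(0,20),12,BY)
```

```text
[ 5.63751710e+02  6.01146665e+01 -1.61182996e-01] 0.06916187813842734 [27.5 20.4] -0.06818299591729182
t 4.25 board [ 4.  22.7] tipz 32.5 phi -0.1618 F [-0.4  0.6 -0.3]
delta m [ 0.0038 -0.0029  0.0205] spin -0.0688
```

```bash
python3 -m inch '[[0.012,-0.003,0,-0.03,1],[0.014,-0.003,0,-0.069,1],[0.014,-0.003,0.01,-0.069,1],[0.014,-0.003,0.019,-0.069,1],[0.014,-0.003,0.019,-0.069,1],[0.014,-0.003,0.019,-0.069,1]]'
python3 - <<'E'
from h import *
delta(w(70,20),13,BY)
E
```

```text
time: 4.75
tool_pos: [526.4, 63.8, 190.6]
tcp_rot: [-3.142, -0.002, 3.048]
contact_force: [-0.4, 0.3, -0.3]
grip_width: 91.9
finger_force: 0.0
t 4.75 board [-10.   20.6] tipz 12.6 phi -0.0936 F [-0.4  0.3 -0.3]
delta m [-0.08   -0.0006 -0.0006] spin -0.0006
```

```bash
python3 -m inch '[[-0.01,0,0,0,1],[-0.02,0,0,0,1],[-0.03,0,0,0,1],[-0.04,0,0,0,1],[-0.05,0,0,0,1],[-0.06,0,0,0,1],[-0.07,0,0,0,1],[-0.08,0,0,0,1]]'
python3 - <<'E'
from h import *
p=capture('scene')
m=pick(p,'slat_a',(370,260))
if m:
    q,e=fit(FLAT,[m],(630,60,-.09));print(q,e,bf(q),q[2]-BY)
delta(w(80,20),12,BY)
E
```

```text
time: 5.42
tool_pos: [606.7, 56.4, 191.6]
tcp_rot: [3.142, -0.001, 3.048]
contact_force: [-1.2, -0.7, 1.5]
grip_width: 91.8
finger_force: 0.6
[ 6.26044993e+02  5.87007968e+01 -7.70721790e-02] 0.2786957371920219 [89.6 24.7] 0.0159278210019433
t 5.5167 board [71.3 20.5] tipz 13.6 phi -0.0935 F [-0.1  0.2 -0.5]
delta m [-0.0087 -0.0005  0.0017] spin -0.0005
```

```bash
python3 -m inch '[[-0.002,0,0,0,1],[-0.004,0,0,0,1],[-0.006,0,0,0,1],[-0.006,0,0,0,1]]'
python3 -m inch '[[-0.001,0,0,0,1],[-0.002,0,0,0,1],[-0.002,0,0,0,1]]'
python3 -m inch '[[-0.001,0,0,0,1],[-0.001,0,0,0,1]]'
```

```text
time: 5.85
tool_pos: [612.2, 55.9, 191.6]
tcp_rot: [3.141, 0.0, 3.049]
contact_force: [0.8, -1.1, 0.2]
grip_width: 91.6
finger_force: 0.0
time: 6.1
tool_pos: [613.3, 55.9, 191.6]
tcp_rot: [3.142, -0.003, 3.048]
contact_force: [-5.8, 1.5, 3.3]
grip_width: 92.0
finger_force: 2.7
time: 6.27
tool_pos: [613.7, 55.8, 191.5]
tcp_rot: [-3.142, -0.005, 3.048]
contact_force: [-8.4, 0.6, 6.9]
grip_width: 92.1
finger_force: 4.2
```

It met the strip exactly where expected. Next I'll back off, rise and go behind the brown slat.

```bash
python3 -m inch '[[0.01,0,0,0,1],[0.012,0,-0.035,0,1],[0.03,0,-0.06,0,1],[0.07,0,-0.06,0,1],[0.11,0,-0.06,0,1],[0.11,0,-0.06,0,1]]'
python3 - <<'E'
from h import *
S,D=capture('scene'),capture('side')
ms=[pick(S,'slat_b',(311,217)),pick(D,'slat_b',(319,207))];ms=[m for m in ms if m]
q=np.array([436.6,19.8,-.337])
if ms: 
    q2,e=fit(STAND,ms,q);print(len(ms),q2,e)
for n in ((S,(372,259)),(D,(362,175))):
    m=pick(n[0],'slat_a',n[1])
    if m: f,e=fit(FLAT,[m],(636,55,BY));print('a',bf(f),f[2]-BY,e)
delta(q[:2]-32*np.array([np.cos(q[2]),np.sin(q[2])]),80,q[2])
E
```

```text
time: 6.77
tool_pos: [497.1, 66.7, 249.8]
tcp_rot: [-3.141, -0.014, 3.05]
contact_force: [0.2, 0.0, -0.6]
grip_width: 91.5
finger_force: 0.0
2 [ 4.35654392e+02  2.00670851e+01 -3.40484782e-01] 0.17521284049532326
a [93.5 22.9] 0.07839244952417695 0.3935350958944426
a [104.   21.1] -0.021550321993241292 0.18331334589686488
t 7.0667 board [-29.4  20.6] tipz 73.9 phi -0.093 F [ 0.3 -0.3 -0.1]
delta m [ 0.097  -0.0444 -0.0063] spin 0.244
```

```bash
python3 -m inch '[[0.03,-0.014,0,0.1,1],[0.06,-0.028,0,0.2,1],[0.097,-0.044,0,0.244,1],[0.097,-0.044,0,0.244,1],[0.097,-0.044,0.02,0.244,1],[0.097,-0.044,0.042,0.244,1],[0.097,-0.044,0.042,0.244,1]]'
python3 - <<'E'
from h import *
q=np.array([436.2,20,-.338])
delta(q[:2]-np.array([np.cos(q[2]),np.sin(q[2])])*0,32,q[2])
E
```

```text
time: 7.65
tool_pos: [405.1, 30.7, 207.3]
tcp_rot: [-3.141, -0.004, 2.804]
contact_force: [-1.5, -0.0, -0.2]
grip_width: 91.8
finger_force: 0.0
t 7.65 board [-127.8  -23.6] tipz 29.3 phi -0.3372 F [-1.5 -0.  -0.2]
delta m [-0.0329  0.0002 -0.0028] spin 0.0008
```

```bash
python3 -m inch '[[-0.008,0,-0.003,0,1],[-0.013,0,-0.003,0,1],[-0.018,0,-0.003,0,1],[-0.023,0,-0.003,0,1],[-0.028,0,-0.003,0,1],[-0.032,0,-0.003,0,1],[-0.034,0,-0.003,0,1],[-0.034,0,-0.003,0,1]]'
python3 - <<'E'
from h import *
p=capture('scene');save(p,'s3')
m=pick(p,'slat_b',(315,223))
if m: q,e=fit(FLAT,[m],(459,12,-.337));print(q,e,bf(q),q[2]-BY)
delta(w(0,20),12,BY)
E
```

```text
time: 8.32
tool_pos: [437.5, 19.6, 212.7]
tcp_rot: [3.141, 0.001, 2.805]
contact_force: [-0.6, 0.3, -0.3]
grip_width: 91.7
finger_force: 0.0
[ 4.59040749e+02  1.16989281e+01 -3.47751462e-01] 0.0882821387940842 [-72.3 -37.6] -0.25475146215475475
t 8.4167 board [-95.1 -31.6] tipz 34.6 phi -0.3368 F [-0.   0.5  1.2]
delta m [-0.0798  0.073   0.0225] spin -0.2438
```

View pics/s3.png

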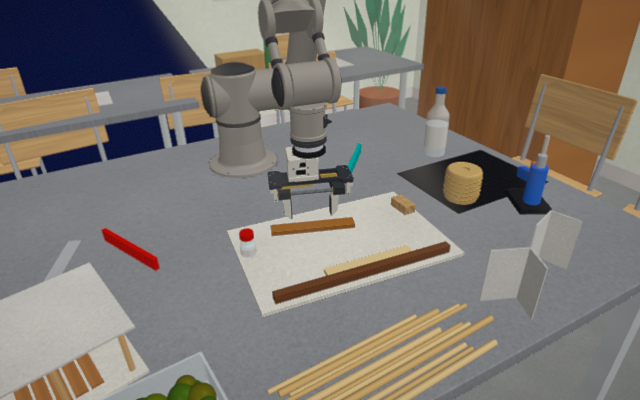

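The pale slat sits against the strip, centred at (368,260). The brown slat is flat at (313,227) with the fingers behind it. I'll back off and lower.

```bash
python3 -m inch '[[0.012,0.005,0,0,1],[0.014,0.005,0,0,1],[0.014,0.005,0.012,0,1],[0.014,0.005,0.021,0,1],[0.014,0.005,0.021,0,1]]'
python3 -m inch '[[-0.008,0,0,0,1],[-0.016,0,0,0,1],[-0.023,0,0,-0.05,1],[-0.03,0,0,-0.1,1],[-0.037,0,0,-0.15,1],[-0.044,0,0,-0.2,1],[-0.05,0,0,-0.244,1],[-0.05,0,0,-0.244,1]]'
python3 - <<'E'
from h import *
p=capture('scene')
m=pick(p,'slat_b',(330,234))
if m: q,e=fit(FLAT,[m],(490,5,-.1));print(q,e,bf(q),q[2]-BY)
delta(w(46.5-2,-33),13,BY)
E
```

```text
time: 8.83
tool_pos: [424.5, 29.4, 190.3]
tcp_rot: [-3.141, -0.003, 2.805]
contact_force: [-0.2, 0.8, 0.4]
grip_width: 92.1
finger_force: 0.0
time: 9.5
tool_pos: [474.5, 11.8, 192.1]
tcp_rot: [-3.142, 0.003, 3.05]
contact_force: [0.2, -0.3, -0.3]
grip_width: 91.9
finger_force: 0.0
[ 5.02336691e+02  3.76501578e+00 -8.09376598e-02] 0.07074301736223443 [-28.4 -41.5] 0.012062340152722145
t 9.6 board [-58.3 -35.7] tipz 13.8 phi -0.0946 F [-0.1 -0.5 -0.2]
delta m [-0.1028  0.0028  0.0009] spin -0.0016
```

```bash
python3 -m inch '[[-0.012,0.0,0,0,1],[-0.026,0,0,0,1],[-0.04,0,0,0,1],[-0.054,0,0,0,1],[-0.067,0,0,0,1],[-0.08,0,0,0,1],[-0.09,0,0,0,1],[-0.097,0,0,0,1]]'
python3 -m inch '[[-0.002,0,0,0,1],[-0.004,0,0,0,1],[-0.005,0,0,0,1],[-0.005,0,0,0,1]]'
python3 -m inch '[[-0.001,0,0,0,1],[-0.002,0,0,0,1],[-0.002,0,0,0,1]]'
python3 - <<'E'
from h import *
delta(w(46.5,-33),13,BY)
E
```

```text
time: 10.27
tool_pos: [569.9, 3.5, 191.7]
tcp_rot: [3.141, 0.0, 3.048]
contact_force: [0.1, 0.4, 0.3]
grip_width: 91.8
finger_force: 0.4
time: 10.6
tool_pos: [574.0, 3.2, 191.6]
tcp_rot: [3.141, -0.0, 3.049]
contact_force: [-0.7, -0.4, -0.3]
grip_width: 91.6
finger_force: 0.0
time: 10.85
tool_pos: [575.8, 3.0, 191.6]
tcp_rot: [3.141, -0.002, 3.049]
contact_force: [-3.3, -0.5, 2.3]
grip_width: 91.9
finger_force: 1.4
t 10.85 board [ 44.8 -35.4] tipz 13.6 phi -0.0931 F [-3.3 -0.5  2.3]
delta m [-0.0017  0.0024  0.0005] spin -0.0001
```

```bash
python3 -m inch '[[-0.001,0,0,0,1],[-0.002,0,0,0,1],[-0.002,0,0,0,1]]'
python3 -m inch '[[-0.001,0,0,0,1],[-0.001,0,0,0,1]]'
```

```text
time: 11.1
tool_pos: [576.6, 3.0, 191.5]
tcp_rot: [3.141, -0.006, 3.049]
contact_force: [-10.4, -0.5, 6.9]
grip_width: 92.0
finger_force: 4.8
time: 11.27
tool_pos: [577.0, 2.9, 191.5]
tcp_rot: [3.142, -0.008, 3.049]
contact_force: [-11.6, 0.5, 10.5]
grip_width: 91.6
finger_force: 6.4
```

```bash
python3 -m inch '[[0.012,0,0,0,1],[0.02,0,-0.03,0,1],[0.05,0,-0.07,0,1],[0.09,0,-0.11,0,1],[0.13,0,-0.15,0,1],[0.13,0,-0.15,0,1],[0.13,0,-0.15,0,1]]'
python3 - <<'E'
from h import *
S,D=capture('scene'),capture('side')
tiles=[]
for p,n in((S,'scene'),(D,'side')):
    uv=proj(p,place(BOARD,[*B,BY])); a=uv.min(0).astype(int)-5;b=uv.max(0).astype(int)+5
    c=cv2.resize(p['color'][a[1]:b[1],a[0]:b[0]],(390,int(390*(b[1]-a[1])/(b[0]-a[0]))),interpolation=cv2.INTER_CUBIC);tiles.append(c)
    for t,x,y in(('slat_a',104,21),('slat_b',72,-35)):
        g=[*w(x,y),BY]; m=pick(p,t,proj(p,[[g[0],g[1],16]])[0])
        if m: q,e=fit(FLAT,[m],g);print(n,t,bf(q),round(q[2]-BY,3),round(e,3))
H=max(t.shape[0] for t in tiles);im=np.hstack([np.pad(t,((0,H-t.shape[0]),(0,0),(0,0))) for t in tiles])
save(dict(color=im),'end');print(get_obs()['time'],get_obs()['tool_pos'])
E
```

```text
time: 11.85
tool_pos: [447.0, 15.3, 346.4]
tcp_rot: [-3.141, 0.006, 3.049]
contact_force: [1.5, 0.7, 0.8]
grip_width: 91.7
finger_force: 0.0
scene slat_a [87.2 22.2] 0.011 0.433
scene slat_b [ 68.3 -42.6] 0.071 0.132
side slat_a [109.4  17.2] -0.05 0.426
side slat_b [ 69.7 -43.5] 0.008 0.136
12.15 [450.38326724  14.53684602 340.47863615]
```

View pics/end.png

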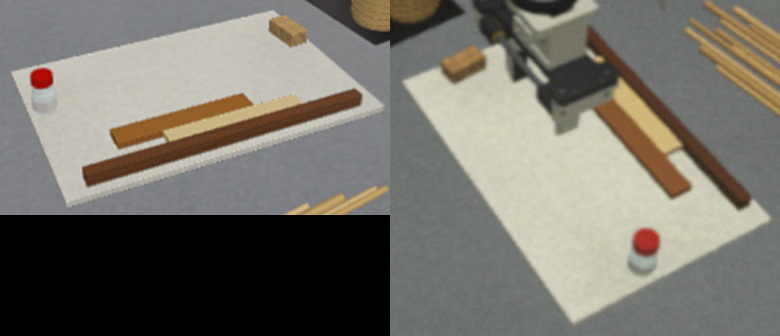

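Both slats lie flat, with the strip, pale and brown edges parallel; the pot and cork haven't moved. The gripper hides part of the side view, so I'll clear it and check once more.

```bash
python3 -m inch '[[0,0.04,-0.03,0,1],[0,0.08,-0.06,0,1],[0,0.12,-0.06,0,1],[0,0.16,-0.06,0,1],[0,0.2,-0.06,0,1],[0,0.2,-0.06,0,1],[0,0.2,-0.06,0,1]]'
python3 - <<'E'
from h import *
D=capture('side')
# rectify a top view at z=22 (slat tops), board frame, 2 px/mm
xs,ys=np.meshgrid(np.arange(40,150,.4),np.arange(-150,150,.4))
P=np.c_[np.array([w(x,y) for x,y in zip(xs.ravel(),ys.ravel())]),np.full(xs.size,22.)]
uv=proj(D,P).astype(np.float32).reshape(*xs.shape,2)
im=cv2.remap(D['color'],uv[...,0],uv[...,1],cv2.INTER_CUBIC).transpose(1,0,2)[::-1]
save(dict(color=np.ascontiguousarray(im)),'top');print(im.shape)
E
```

```text
time: 12.73
tool_pos: [468.7, 216.4, 400.0]
tcp_rot: [-3.141, -0.002, 3.053]
contact_force: [-0.2, -0.1, 0.4]
grip_width: 91.8
finger_force: 0.0
(275, 750, 3)
```

View pics/top.png

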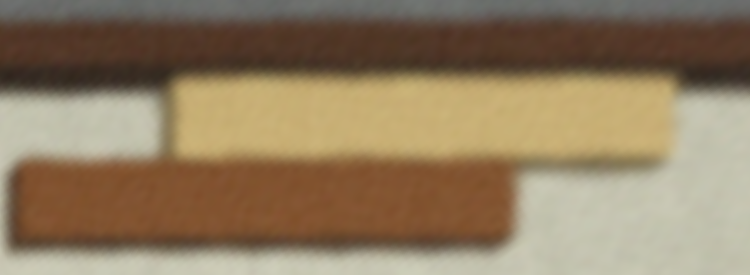

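The rectified top view shows both slats tight and parallel, with the pale one centred at row 117 (x≈103 mm) and the brown one at row 200 (x≈70 mm).

```bash
python3 -c "from plant import *; print(close_job())"
```

```text
the job is handed in; nothing more can be done
None
```

The job is handed in at about 13 s of the 48 s: both slats lie flat and parallel against the strip, the pale one first (centre about 103 mm) and the brown one against it (about 70 mm). The pot, cork block and spool were not touched; the hand-in returned no verdict.

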